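Brace a toner jar and hold its cap off the mouth

ROBOT

A 7-joint arm with a two-finger parallel gripper is mounted at the origin on the work surface. World frame = base frame: x ahead of the robot, y to its left, z up, the work surface at z = 0. Lengths are in m, angles in rad, forces in N, time in s.
With the tool pointing down it reaches from about 0.425 to 0.95 m from the base axis. Payload 4.7 kg.
Tool frame: the origin (TCP) lies at the very end of the fingers, on their centre line; the grasp point (between the pads) lies 19 mm behind it; z points along the fingers, y is the line along which they close (so a half turn about z gives the same grasp; the last joint's range is limited). The gripper opens to 87 mm and grips with 3 to 60 N. Pads are 19 mm wide; open, the fingers measure 117 mm over their backs; the gripper's body (75 mm by 190 mm) begins 51 mm behind the grasp point.
Start: joints at [-1.238, 0.469, -0.049, 1.532, 0.024, 1.141, -0.082], TCP at [0.239, 0.631, 0.223] pointing down, gripper open.
Joint ranges: [-2.59, 2.59], [-0.33, 1.99], [-1.39, 1.29], [0.1, 2.45], [-1.04, 4.18], [0.21, 1.99], [-2.66, 2.66]. Speed limits (rad/s): [2.57, 2.57, 3.14, 3.14, 3.14, 3.14, 3.14].

INTERFACE

Orientations are given as a 3x3 rotation matrix whose columns are the frame's x, y, z axes.
In Python, from bench import get_obs, viewer, job, nets gives the robot as it stands.
- The arm moves only by the tool jog_arm, never from a script. Its arguments are lists of equal length, an entry for each row: "gripper": the opening, from -1 (shut) to 1 (fully open); "delta_pos": the shift along the tool's x, y, z scaled (see below), a list of three; "rot": the turn, a rotation vector about the tool's x, y, z scaled (see below), a list of three. A call has exactly 10 rows; each row is the pose to reach, as a shift and turn from the pose commanded when the call began, along the tool's axes at that moment; what a row does not reach only later rows make up. The controller multiplies each number of a shift by 200 mm and each number of a turn by 1.5 rad. A row lasts 1/8 s, in which the tool goes at most 62.5 mm and 10.7 degrees, less where a joint would pass 70% of its speed; a pose out of reach is approached as far as the arm can. A call with a number of a shift or a turn outside -1 to 1 is refused whole. A call with a gripper value outside its range is refused whole. The fingers move at their own pace and stop on an object; "newtons" is the grip in N (left out, the last holds). Time passes only in rows, so rows that repeat a pose let the fingers close, or fill a call up. It gives the time, the measured TCP pose, the force, the opening and the grip force at its end, in the units of the state.
- get_obs(): the state, without advancing time (a new reading comes with each control period).
- viewer.get_image(name): name is "scene" or "top" or "wrist"; returns (picture, depth): 400x640x3 uint8, red, green, blue; 400x640 float32, m along the optical axis (not along the pixel's ray), 0 where there is no reading.
- viewer.get_calibration(name): a dict with "fx", "fy", "cx", "cy" (pixels), "R" (3x3) and "t" (3): a world point X has camera coordinates R X + t. Camera axes: x right, y down, z forward; pixel columns grow to the right and rows downward; lengths in m; the calibration is good to about 2 mm. A picture is of the moment at which its call begins: read the wrist's pose just before it. get_calibration takes no time and is no camera call; for the wrist camera it gives the pose at the moment of the call.
- job.hand_in(): hands the job in; it is judged then, once.
Trained networks look in the newest picture that a camera, given by its name, has taken for a name from the list of things; names that differ only in an ending like _2 or _b are one class to them, and where a whole thing is asked for, a point or a joint stands for the part that bears it (a point fixed in the world has none). Each returns a list of dicts, best first, with "p" (0 to 1); they miss things now and then, are a little off and sometimes report something else, mostly with a low value. They report only what shows in the picture. A call takes as long as a camera call. They do not tell look-alikes from the thing itself.
- nets.recognise(camera, label): "bbox" ([left, top, right, bottom] in pixels, round what is visible of it).
- nets.masks_of(camera, label): "pixels" (400x640 bool, what is visible of it) and "bbox" ([left, top, right, bottom] in pixels, round what is visible of it).
The state is a dict: "time_s": time; "joints": joint angles; "dq": joint speeds; "joint_torque": joint torques, N m; "eef_pos": TCP position; "orientation": TCP orientation; "wrist_force": force on the tool from outside, world axes, zero at the start; "wrist_torque": the same for the moment, N m; "width": finger opening in m; "gripper_force": force on a finger pad.
Only numpy, scipy, OpenCV 4.12 (cv2) and the standard library are available. Lean on these libraries where they do the work, as an engineer would, in place of code of your own. Each camera call takes 0.05 s, during which the arm holds its last target. There are 200 camera calls.

TASK

Lock the toner jar in the dock by turning the dock's handle clockwise from the green mark all the way to the orange one, then untwist the jar's orange cap anticlockwise, about a fifth of a turn, stopping as soon as its lugs let go, and lift it straight up. Finish with the cap still held in the gripper, level and centred two or three centimetres clear above the jar's mouth, with the jar still locked upright in the dock and the things around left where they are.

Things in the scene. Friction and masses are not known exactly. Their poses are not given: they have to be found in the camera images.
- dock: Fixed grey dock, base plate 130 (x) x 300 (y) x 16 mm, origin at the centre of its underside, z up. At y = +75 mm a rubber V-seat (88 mm above the table) open to -y, where the jar stands; at y = -75 mm a white tower 84 x 82 mm, 106 mm above the table, handle on top; between them a steel jaw with a sprung pad, driven to +y by the handle.
- seat (a point): The middle of the V-seat on the plate's upper face, 75 mm along the dock's +y and 16 mm above the table: where the jar's origin ends up when locked. Axes as the dock.
- lock_handle (a joint): Handle angle, rad: 0 = open (pointer at the green dot), grows clockwise seen from above to 1.3 = locked end stop (orange dot). Starts open; springs back to 0 if let go early. Resists with up to 0.5 N m, then goes over centre and stays at the stop. Locking pushes the jar 2 to 5 mm along the dock's +y into the seat and grips it with about 30 N; while open, the jar is loose and spins with its cap.
- handle_grip (a point): Grip point on the handle's turning axis, 141 mm above the table; turns with it. Upright black bar 60 mm long (this frame's x), 14 mm wide (y), with a red pointer at its -x end, on a black disc 48 mm across. Bar spans 117 to 151 mm above the table: the point is 10 mm below the bar's top, 24 mm above the disc.
- jar: Loose white plastic toner jar with a black band, about 0.4 kg, 68 mm across and 84 mm tall to the shoulder, which slopes in to the 33 mm neck at 96 mm; origin at the centre of its underside, z up; stands on the dock plate (16 mm above the table). The neck's top is at 124 mm, closed with a silver foil seal.
- jar_mouth (a point): Centre of the jar's mouth, top of the neck, 124 mm above the jar's origin. Axes as the jar.
- thread (a joint): How far the cap is untwisted on the jar, rad, anticlockwise seen from above: 0 = tight. Turning takes about 0.45 N m; the cap does not rise meanwhile. Below about 0.95 its lugs hold it down; from 1.0 to 1.5 they are free and it lifts straight off (middle 1.25); further on they catch again. Keeps its value when the cap is lifted.
- cap: Orange ribbed twist-off cap, an upside-down cup 54 mm across, 30 mm tall, 35 g; origin at the centre of its open lower rim, z up, top at +30 mm. On the jar its origin is 100 mm above the jar's (top 146 mm above the table) and it sleeves 24 mm over the neck with 1.5 mm play. Grip across any diameter; some 10 mm are free below its rim.
- spare_jar: Bystander: loose unopened jar of the same shape with a blue cap, 68 mm across, 130 mm tall, origin at the centre of its underside; stands beyond the V-seat end of the dock. Leave alone.
- stapler: Bystander: loose black stapler 38 x 145 x 48 mm, origin at the centre of its underside, long axis y; lies on the far side of the dock. Leave alone.
- tape_dispenser: Bystander: loose black tape dispenser 60 x 140 x 82 mm, origin at the centre of its underside, long axis y; stands beyond the handle end of the dock. Leave alone.
Mind the look-alikes: they are no part of the job. What is shaped like the jar but purple is not meant. Of the things like the cap, leave any that is black; of the rest the larger one is meant.

How it is judged:
On the way, in this order (a step that is already met when the one before it is completed fails the run):
1. the handle is turned to its locked stop, with the jar in the seat and the cap still tight (value of joint lock_handle above 1.1 rad and value of joint thread below 0.3 rad and horizontal distance between jar and seat below 0.008 m), for 0.2 s.
2. the cap is untwisted until its lugs are free, still on the locked jar (value of joint lock_handle above 1.1 rad and value of joint thread above 0.9 rad and z of cap in the frame of jar_mouth below -0.012 m), for 0.1 s.
At the end, for the whole second after the job is handed in: Handle locked (over 1.1 rad); jar upright (0.08 rad) within 8 mm of the seat; cap untwisted, held by the fingers (over 2 N), still, level within 0.2 rad, rim 5 to 60 mm above the mouth, centred within 18 mm, touching neither jar nor dock; bystanders within 25 mm (value of joint lock_handle above 1.1 rad and distance between jar and seat below 0.008 m and angle between jar's own z axis and vertical below 0.08 rad and value of joint thread above 0.9 rad and z of cap in the frame of jar_mouth between 0.005 and 0.06 m and horizontal distance between cap and jar_mouth below 0.018 m and angle between cap's own z axis and vertical below 0.2 rad and linear speed of cap below 0.03 m/s and contact force between cap and the fingers above 2 N and contact force between cap and jar below 0.1 N and contact force between cap and dock below 0.1 N); the arm keeps its last pose, push and grip.
It fails at once if the cap is turned on well past the point where its lugs let go (over 1.55 rad) (value of joint thread above 1.55 rad).
It fails at once if the jar is tipped or dragged out of the dock (angle between jar's own z axis and vertical above 0.25 rad or distance of jar from where it was at the start of the episode above 0.03 m).
It fails at once if the spare jar is pushed away or tipped (distance of spare_jar from where it was at the start of the episode above 0.025 m or angle between spare_jar's own z axis and vertical above 0.3 rad).
It fails at once if the stapler is pushed away (distance of stapler from where it was at the start of the episode above 0.025 m).
It fails at once if the tape dispenser is pushed away (distance of tape_dispenser from where it was at the start of the episode above 0.025 m).
It also fails if it takes over 54 s, if anything falls off the work surface, if the arm or the gripper's body presses on something with over 40 N, if the wrist force passes 120 N, or if a joint passes its speed limit or range.

## Working session

There is one attempt and no reset: what is moved stays moved. The work goes in short steps, Python scripts to look and compute and a tool call to move; the robot and the scene stay as the last step left them, time stands still between calls to the robot, and variables do not carry over. Pictures are saved under pics/ and viewed, at most 10 in all, crops included, and the job is handed in when it is done.

Besides the shell and the picture viewer there is one more tool, called after "Request:" in YAML: its name, and indented under it one key for each argument. jog_arm: Moves the arm, as the interface text tells. Its arguments: {"type":"object","properties":{"gripper":{"type":"array","items":{"type":"number"}},"delta_pos":{"type":"array","items":{"type":"array","items":{"type":"number","minimum":-1,"maximum":1}}},"rot":{"type":"array","items":{"type":"array","items":{"type":"number","minimum":-1,"maximum":1}}},"newtons":{"type":"number"}},"required":["gripper","delta_pos","rot"]}

```bash
mkdir -p pics
cat > h.py <<'E'
import numpy as np, cv2
from bench import get_obs, viewer, job, nets
def shot(n,f=None):
    im,d=viewer.get_image(n)
    if f: cv2.imwrite('pics/'+f,im[:,:,::-1])
    return im,d,viewer.get_calibration(n)
def world(d,c,v,u):
    z=d[v,u]; p=np.stack([(u-c['cx'])/c['fx']*z,(v-c['cy'])/c['fy']*z,z],-1)
    return (p-c['t'])@c['R']
E
python3 - <<'E'
from h import *
np.set_printoptions(precision=4,suppress=True)
for n in ['scene','top']:
    im,d,c=shot(n,n+'1.png')
    print(n,c['R'].tolist(),c['t'])
    for l in ['dock','lock_handle','jar','cap','spare_jar','stapler','tape_dispenser']:
        for r in nets.masks_of(n,l):
            v,u=np.nonzero(r['pixels']&(d>0)); 
            if len(v)<5: continue
            P=world(d,c,v,u); 
            print(l,round(r['p'],2),[int(x) for x in r['bbox']],len(v),np.median(P,0),P.min(0),P.max(0),im[v,u].mean(0).astype(int))
o=get_obs();print(o)
E
```

```text
scene [[0.5415811228937942, 0.8406452284302244, 0.002342486412529794], [0.48190012710451535, -0.30817590257754035, -0.8202437933731473], [-0.6888121331841861, 0.4453573991616332, -0.5720092937970821]] [-0.3558 -0.1551  1.5297]
dock 0.93 [254, 205, 356, 294] 4376 [ 0.6488 -0.0691  0.0416] [ 0.4572 -0.1641 -0.0028] [0.7236 0.2127 0.1534] [87 85 77]
lock_handle 0.77 [278, 217, 304, 242] 432 [ 0.6435 -0.0769  0.1324] [ 0.6044 -0.0954  0.1052] [ 0.6667 -0.0545  0.1534] [29 17 16]
jar 0.91 [310, 212, 335, 243] 581 [0.6091 0.0513 0.0827] [ 0.4443  0.0215 -0.0012] [0.6187 0.1099 0.1183] [86 82 71]
jar 0.86 [371, 193, 396, 241] 856 [0.6663 0.2129 0.0706] [0.6253 0.1929 0.0017] [0.6864 0.2522 0.1267] [62 29 71]
cap 0.89 [311, 193, 336, 211] 342 [0.5937 0.0567 0.1443] [0.4055 0.0361 0.0284] [0.6111 0.1651 0.1494] [137  71   7]
cap 0.5 [240, 215, 256, 231] 133 [ 0.4231 -0.106   0.0191] [ 0.3958 -0.1223 -0.0005] [ 0.4334 -0.0865  0.0244] [134  70   7]
cap 0.46 [308, 189, 317, 204] 112 [0.4026 0.13   0.0285] [0.3757 0.1179 0.0018] [0.4188 0.1611 0.0333] [19 17 16]
spare_jar 0.64 [349, 169, 370, 21
[... 1959 characters left out ...]
185] 1628 [ 0.7049 -0.2549  0.036 ] [ 0.6498 -0.3332 -0.0011] [ 0.7716 -0.1905  0.0837] [51 52 49]
{'time_s': 0.8, 'joints': array([-1.2379,  0.4686, -0.0486,  1.5325,  0.0241,  1.141 , -0.0823]), 'dq': array([ 0.0002,  0.0001, -0.0008,  0.0016, -0.0004, -0.0013,  0.0002]), 'joint_torque': array([ -0.    , -50.7781,  -0.0811, -23.6449,  -0.0614,   0.0308,
         0.    ]), 'eef_pos': array([0.2389, 0.6314, 0.2226]), 'orientation': array([[-0.9353,  0.354 ,  0.    ],
       [ 0.354 ,  0.9353,  0.0001],
       [ 0.    ,  0.0001, -1.    ]]), 'wrist_force': array([-0.1592, -0.3091,  0.8733]), 'wrist_torque': array([-0.02  ,  0.0091, -0.0161]), 'gripper_force': 0.0, 'width': 0.08718751683511783}
```

Run:
```python
from h import *
np.set_printoptions(precision=4,suppress=True)
im,d,c=shot('top'); 
cv2.imwrite('pics/crop.png',cv2.resize(im[110:310,190:500,::-1],None,fx=2.5,fy=2.5,interpolation=cv2.INTER_CUBIC))
def reg(l,i,z0,z1,f=None):
    P=[];C=[]
    for n in ['top','scene']:
        im,d,c=shot(n); r=nets.masks_of(n,l)
        for q in r:
            v,u=np.nonzero(q['pixels']&(d>0)); Q=world(d,c,v,u)
            k=(Q[:,2]>z0)&(Q[:,2]<z1)&(np.hypot(*(Q[:,:2]-i).T)<.05); Q=Q[k].astype(np.float32)
            if len(Q)>20:
                cc,s,a=cv2.minAreaRect(Q[:,:2]*1000); w,U=np.linalg.eigh(np.cov(Q[:,:2].T))
                print(l,n,len(Q),'rect',cc,s,a,'mean',Q.mean(0),'dir',U[:,1],'mz',np.median(Q[:,2]))
reg('lock_handle',[.634,-.073],.144,.16)
reg('cap',[.582,.063],.138,.16)
# tower top
v,u=np.mgrid[0:400,0:640]; P=world(d,c,v.ravel(),u.ravel())
for n,z0,z1,ctr,r in [('tower',.100,.112,[.634,-.073],.07),('plate',.011,.021,[.61,-.005],.2)]:
    k=(P[:,2]>z0)&(P[:,2]<z1)&(np.hypot(*(P[:,:2]-ctr).T)<r)
    m=np.zeros(400*640,np.uint8);m[k]=1
    nb,lab,st,_=cv2.connectedComponentsWithStats(m.reshape(400,640)); j=1+st[1:,4].argmax()
    Q=P[lab.ravel()==j]; print(n,len(Q),cv2.minAreaRect((Q[:,:2]*1000).astype(np.float32)))
```

```text
lock_handle top 226 rect (634.2061767578125, -71.86849212646484) (59.42771530151367, 14.424385070800781) 22.144298553466797 mean [ 0.6336 -0.0718  0.1499] dir [-0.9237 -0.3832] mz 0.14990582
lock_handle scene 133 rect (636.70166015625, -71.76705169677734) (60.848289489746094, 15.990375518798828) 22.322223663330078 mean [ 0.6387 -0.0727  0.1496] dir [-0.9174 -0.3981] mz 0.15027295
cap top 578 rect (580.745849609375, 63.674293518066406) (53.26267623901367, 51.2937126159668) 0.9308688640594482 mean [0.5805 0.0635 0.1454] dir [-0.8342 -0.5515] mz 0.14545843
cap scene 215 rect (583.7862548828125, 62.49567413330078) (50.89063262939453, 53.3939094543457) 1.486377477645874 mean [0.5865 0.0618 0.1452] dir [-0.6231  0.7821] mz 0.14578867
tower 1060 ((634.7841186523438, -71.72724914550781), (84.29246520996094, 82.60276794433594), 21.768651962280273)
plate 3178 ((607.0606689453125, -2.6425933837890625), (130.11813354492188, 300.0496520996094), 22.049545288085938)
```

View pics/crop.png

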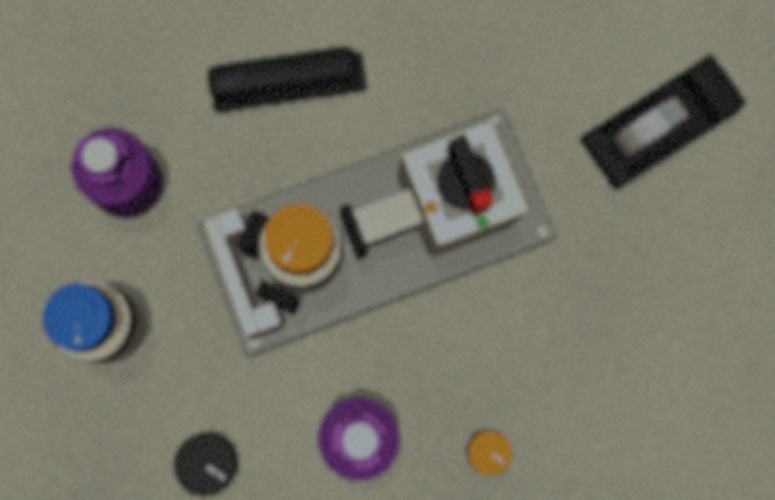

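Request:
jog_arm:
  gripper: [1,1,1,1,1,1,1,1,1,1]
  delta_pos:
    - [-0.12,-0.1,0]
    - [-0.25,-0.21,0]
    - [-0.38,-0.32,0]
    - [-0.5,-0.42,0]
    - [-0.62,-0.52,0]
    - [-0.75,-0.63,0]
    - [-0.88,-0.74,0]
    - [-1,-0.84,0]
    - [-1,-0.84,0]
    - [-1,-0.84,0]
  rot:
    - [0,0,0]
    - [0,0,0]
    - [0,0,0]
    - [0,0,0]
    - [0,0,0]
    - [0,0,0]
    - [0,0,0]
    - [0,0,0]
    - [0,0,0]
    - [0,0,0]

```text
time_s: 2.5
eef_pos: [0.366, 0.4043, 0.2228]
orientation: [[-0.936, 0.353, -0.0], [0.353, 0.936, 0.001], [0.001, 0.001, -1.0]]
wrist_force: [-0.5, 0.9, -0.9]
width: 0.0869
gripper_force: 0.0
```

Request:
jog_arm:
  gripper: [1,1,1,1,1,1,1,1,1,1]
  delta_pos:
    - [-0.12,-0.1,0]
    - [-0.25,-0.21,0]
    - [-0.38,-0.32,0]
    - [-0.5,-0.42,0]
    - [-0.62,-0.52,0]
    - [-0.75,-0.63,0]
    - [-0.88,-0.74,0]
    - [-1,-0.84,0]
    - [-1,-0.84,0]
    - [-1,-0.84,0]
  rot:
    - [0,0,0]
    - [0,0,0]
    - [0,0,0]
    - [0,0,0]
    - [0,0,0]
    - [0,0,0]
    - [0,0,0]
    - [0,0,0]
    - [0,0,0]
    - [0,0,0]

```text
time_s: 3.75
eef_pos: [0.4936, 0.1774, 0.2224]
orientation: [[-0.936, 0.352, -0.0], [0.352, 0.936, 0.001], [0.001, 0.001, -1.0]]
wrist_force: [-0.3, 0.6, -1.1]
width: 0.0871
gripper_force: 0.0
```

Request:
jog_arm:
  gripper: [1,1,1,1,1,1,1,1,1,1]
  delta_pos:
    - [-0.12,-0.1,0]
    - [-0.25,-0.21,0]
    - [-0.38,-0.32,0]
    - [-0.5,-0.42,0]
    - [-0.62,-0.52,0]
    - [-0.75,-0.63,0]
    - [-0.88,-0.74,0]
    - [-1,-0.84,0]
    - [-1,-0.84,0]
    - [-1,-0.84,0]
  rot:
    - [0,0,-0.06]
    - [0,0,-0.12]
    - [0,0,-0.18]
    - [0,0,-0.25]
    - [0,0,-0.31]
    - [0,0,-0.37]
    - [0,0,-0.43]
    - [0,0,-0.5]
    - [0,0,-0.5]
    - [0,0,-0.5]

```text
time_s: 5.0
eef_pos: [0.6214, -0.0499, 0.2222]
orientation: [[-0.925, -0.38, -0.001], [-0.38, 0.925, 0.002], [0.0, 0.002, -1.0]]
wrist_force: [0.2, 0.2, 0.3]
width: 0.0871
gripper_force: 0.0
```

Request:
jog_arm:
  gripper: [1,1,1,1,1,1,1,1,1,1]
  delta_pos:
    - [-0.01,-0.06,0]
    - [-0.02,-0.13,0]
    - [-0.02,-0.13,0.05]
    - [-0.02,-0.13,0.12]
    - [-0.02,-0.13,0.2]
    - [-0.02,-0.13,0.28]
    - [-0.02,-0.13,0.36]
    - [-0.02,-0.13,0.44]
    - [-0.02,-0.13,0.5]
    - [-0.02,-0.13,0.5]
  rot:
    - [0,0,0]
    - [0,0,0]
    - [0,0,0]
    - [0,0,0]
    - [0,0,0]
    - [0,0,0]
    - [0,0,0]
    - [0,0,0]
    - [0,0,0]
    - [0,0,0]

```text
time_s: 6.25
eef_pos: [0.6345, -0.0749, 0.1213]
orientation: [[-0.926, -0.379, -0.002], [-0.379, 0.926, 0.0], [0.002, 0.001, -1.0]]
wrist_force: [-0.7, -0.6, 0.1]
width: 0.0871
gripper_force: 0.0
```

Run:
```python
from h import *
o=get_obs();print(o['joints'],o['eef_pos'],o['wrist_force'])
a=shot('wrist')[0];b=shot('scene')[0]
cv2.imwrite('pics/w2.png',np.hstack([cv2.resize(a,(480,300)),cv2.resize(b[150:350,200:420],(320,291))[:300] if 0 else cv2.resize(b[150:350,200:420],(320,300))])[:,:,::-1])
```

```text
[-0.06198674  0.50944126  0.15724835  1.73018032 -0.09675259  0.91167436
  2.09414761] [ 0.63452681 -0.07487152  0.12126134] [-0.6966724  -0.56544469  0.0970812 ]
```

View pics/w2.png

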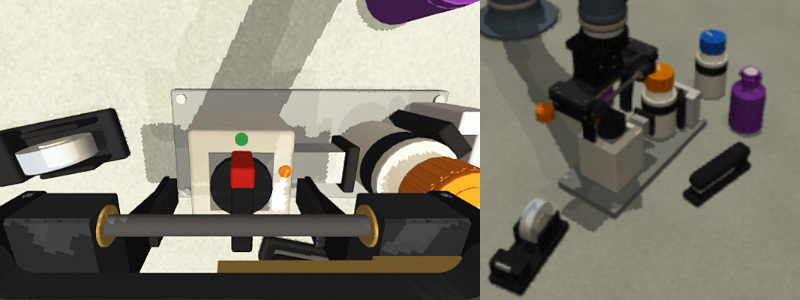

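Request:
jog_arm:
  gripper: [1,-1,-1,-1,-1,-1,-1,-1,-1,-1]
  delta_pos:
    - [0,0.014,0]
    - [0,0.014,0]
    - [0,0.014,0]
    - [0,0.014,0]
    - [0,0.014,0]
    - [0,0.014,0]
    - [0,0.014,0]
    - [0,0.014,0]
    - [0,0.014,0]
    - [0,0.014,0]
  rot:
    - [0,0,0]
    - [0,0,0]
    - [0,0,0]
    - [0,0,0]
    - [0,0,0]
    - [0,0,0]
    - [0,0,0]
    - [0,0,0]
    - [0,0,0]
    - [0,0,0]
  newtons: 50

```text
time_s: 7.6
eef_pos: [0.6339, -0.0718, 0.1225]
orientation: [[-0.926, -0.378, -0.001], [-0.378, 0.926, 0.001], [0.0, 0.001, -1.0]]
wrist_force: [-1.1, 1.1, 0.6]
width: 0.0135
gripper_force: 50.0
```

Request:
jog_arm:
  gripper: [-1,-1,-1,-1,-1,-1,-1,-1,-1,-1]
  delta_pos:
    - [0,0,0]
    - [0,0,0]
    - [0,0,0]
    - [0,0,0]
    - [0,0,0]
    - [0,0,0]
    - [0,0,0]
    - [0,0,0]
    - [0,0,0]
    - [0,0,0]
  rot:
    - [0,0,0.1]
    - [0,0,0.2]
    - [0,0,0.3]
    - [0,0,0.4]
    - [0,0,0.5]
    - [0,0,0.6]
    - [0,0,0.7]
    - [0,0,0.8]
    - [0,0,0.88]
    - [0,0,0.88]

```text
time_s: 8.85
eef_pos: [0.634, -0.0713, 0.1225]
orientation: [[-0.6, 0.8, -0.001], [0.8, 0.6, 0.0], [0.001, -0.001, -1.0]]
wrist_force: [-1.2, 2.2, 1.1]
width: 0.0137
gripper_force: 50.0
```

Run:
```python
from h import *
o=get_obs();print(o['joints'],o['eef_pos'],o['wrist_force'],o['wrist_torque'])
a=shot('wrist')[0]
cv2.imwrite('pics/w3.png',a[:,:,::-1])
```

```text
[-0.29857784  0.54051481  0.48543497  1.74698346 -0.30427168  0.93014864
  0.95555242] [ 0.63401331 -0.07125209  0.12250371] [-1.1823212   2.19495108  1.08345512] [0.18078267 0.28098791 0.4716535 ]
```

View pics/w3.png

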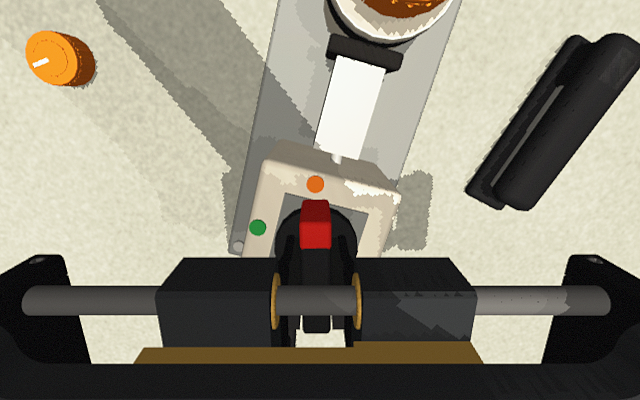

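Request:
jog_arm:
  gripper: [1,1,1,1,1,1,1,1,1,1]
  delta_pos:
    - [0,0,0]
    - [0,0,0]
    - [0,0,0]
    - [0,0,0]
    - [0,0,-0.08]
    - [0,0,-0.18]
    - [0,0,-0.3]
    - [0,0,-0.42]
    - [0,0,-0.5]
    - [0,0,-0.5]
  rot:
    - [0,0,0.88]
    - [0,0,0]
    - [0,0,0]
    - [0,0,0]
    - [0,0,0]
    - [0,0,0]
    - [0,0,0]
    - [0,0,0]
    - [0,0,0]
    - [0,0,0]

```text
time_s: 10.15
eef_pos: [0.635, -0.0726, 0.2245]
orientation: [[-0.596, 0.803, 0.004], [0.803, 0.596, 0.0], [-0.002, 0.003, -1.0]]
wrist_force: [0.7, 0.6, 0.1]
width: 0.0866
gripper_force: 0.0
```

My first row there carried a stray turn of 0.88, held to about 10.7° by the rate limit. It came while the fingers were opening, so I'll check that the handle is still locked.

```bash
cat > m.py <<'E'
from h import *
np.set_printoptions(precision=4,suppress=True)
for n in ['wrist','top','scene']:
    im,d,c=shot(n)
    for l,i,z0,z1 in [('lock_handle',[.635,-.072],.144,.16),('cap',[.58,.065],.138,.16)]:
        for q in nets.masks_of(n,l):
            v,u=np.nonzero(q['pixels']&(d>0)); Q=world(d,c,v,u)
            k=(Q[:,2]>z0)&(Q[:,2]<z1)&(np.hypot(*(Q[:,:2]-i).T)<.05); Q=Q[k].astype(np.float32)
            if len(Q)>20:
                print(n,l,len(Q),cv2.minAreaRect(Q[:,:2]*1000),'circ',cv2.minEnclosingCircle(Q[:,:2]*1000),np.median(Q[:,2]))
    if n=='wrist': cv2.imwrite('pics/w4.png',im[:,:,::-1])
E
python3 m.py
```

```text
wrist lock_handle 1395 ((631.5361938476562, -71.7953109741211), (14.285920143127441, 60.3076286315918), 37.1037483215332) circ ((631.872314453125, -71.54812622070312), 30.41068458557129) 0.14822383
wrist cap 2364 ((585.9609985351562, 53.81824493408203), (52.64286422729492, 22.731077194213867), 35.90503692626953) circ ((579.2957763671875, 63.024208068847656), 26.321531295776367) 0.14363907
top cap 584 ((579.14599609375, 66.50208282470703), (51.40996551513672, 53.09119415283203), 0.8062781691551208) circ ((579.4549560546875, 66.83219909667969), 26.89708709716797) 0.14559302
scene lock_handle 108 ((636.0800170898438, -71.28669738769531), (13.90329360961914, 60.6556282043457), 35.52683639526367) circ ((636.3546752929688, -71.00657653808594), 30.587984085083008) 0.15022907
scene cap 220 ((580.6956176757812, 65.62137603759766), (51.10871124267578, 54.500335693359375), 56.01199722290039) circ ((581.660888671875, 68.63411712646484), 28.72201919555664) 0.14588124
```

View pics/w4.png

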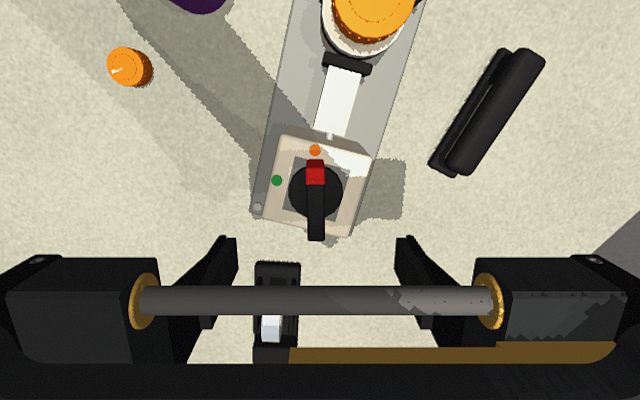

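The wrist picture shows the red pointer (315,170) in line with the orange dot (315,150), so the handle is still locked. The cap is now at about (0.5795, 0.0667).

Request:
jog_arm:
  gripper: [1,1,1,1,1,1,1,1,1,1]
  delta_pos:
    - [0.1,0.03,0]
    - [0.22,0.06,0]
    - [0.34,0.09,0]
    - [0.46,0.12,0]
    - [0.58,0.15,0]
    - [0.68,0.18,0]
    - [0.725,0.19,0]
    - [0.725,0.19,0]
    - [0.725,0.19,0]
    - [0.725,0.19,0]
  rot:
    - [0,0,0]
    - [0,0,0]
    - [0,0,0]
    - [0,0,0]
    - [0,0,0]
    - [0,0,0]
    - [0,0,0]
    - [0,0,0]
    - [0,0,0]
    - [0,0,0]

```text
time_s: 11.85
eef_pos: [0.5784, 0.0657, 0.2225]
orientation: [[-0.595, 0.804, 0.0], [0.804, 0.595, -0.0], [-0.0, -0.0, -1.0]]
wrist_force: [-0.7, 0.3, -0.0]
width: 0.087
gripper_force: 0.0
```

Request:
jog_arm:
  gripper: [1,1,1,1,1,1,1,1,1,1]
  delta_pos:
    - [0,0.008,0.06]
    - [0,0.008,0.14]
    - [0,0.008,0.22]
    - [0,0.008,0.3]
    - [0,0.008,0.36]
    - [0,0.008,0.42]
    - [0,0.008,0.48]
    - [0,0.008,0.53]
    - [0,0.008,0.53]
    - [0,0.008,0.53]
  rot:
    - [0,0,0]
    - [0,0,0]
    - [0,0,0]
    - [0,0,0]
    - [0,0,0]
    - [0,0,0]
    - [0,0,0]
    - [0,0,0]
    - [0,0,0]
    - [0,0,0]

```text
time_s: 13.1
eef_pos: [0.5798, 0.0676, 0.1168]
orientation: [[-0.596, 0.803, 0.001], [0.803, 0.596, 0.0], [-0.0, 0.001, -1.0]]
wrist_force: [-0.0, 0.5, 0.2]
width: 0.087
gripper_force: 0.0
```

Request:
jog_arm:
  gripper: [-1,-1,-1,-1,-1,-1,-1,-1,-1,-1]
  delta_pos:
    - [0,0,0]
    - [0,0,0]
    - [0,0,0]
    - [0,0,0]
    - [0,0,0]
    - [0,0,0]
    - [0,0,0]
    - [0,0,0]
    - [0,0,0]
    - [0,0,0]
  rot:
    - [0,0,0]
    - [0,0,0]
    - [0,0,0]
    - [0,0,0]
    - [0,0,0]
    - [0,0,0]
    - [0,0,0]
    - [0,0,0]
    - [0,0,0]
    - [0,0,0]
  newtons: 45

```text
time_s: 14.35
eef_pos: [0.5794, 0.0676, 0.1166]
orientation: [[-0.596, 0.803, -0.0], [0.803, 0.596, 0.0], [0.0, -0.0, -1.0]]
wrist_force: [-1.5, -0.3, 2.2]
width: 0.0528
gripper_force: 44.9
```

Run:
```python
from h import *
o=get_obs();print(o['joints'],o['eef_pos'],o['wrist_force'],o['wrist_torque'])
a=shot('wrist')[0];cv2.imwrite('pics/w5.png',a[:,:,::-1])
```

```text
[-0.53579436  0.46112501  0.46013303  1.88359211 -0.26459927  0.85691363
  0.696506  ] [0.57937554 0.0675855  0.11657647] [-1.47528499 -0.26819756  2.21548959] [-0.14914657  0.29734906 -0.03559248]
```

View pics/w5.png

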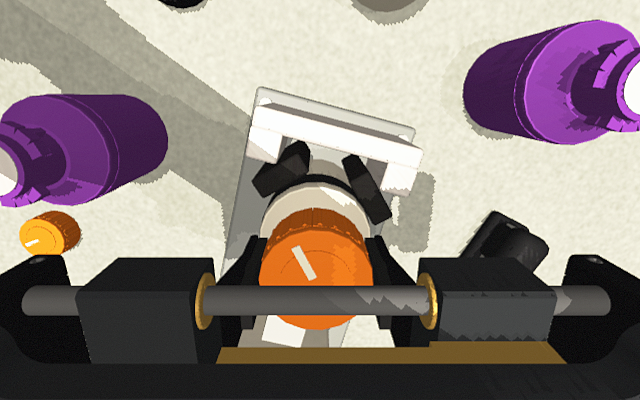

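The cap is held at its centre (315,265), with a white stripe at (303,262) that will show any slip. Next I turn it anticlockwise.

Request:
jog_arm:
  gripper: [-1,-1,-1,-1,-1,-1,-1,-1,-1,-1]
  delta_pos:
    - [0,0,0]
    - [0,0,0]
    - [0,0,0]
    - [0,0,0]
    - [0,0,0]
    - [0,0,0]
    - [0,0,0]
    - [0,0,0]
    - [0,0,0]
    - [0,0,0]
  rot:
    - [0,0,-0.09]
    - [0,0,-0.18]
    - [0,0,-0.28]
    - [0,0,-0.38]
    - [0,0,-0.48]
    - [0,0,-0.58]
    - [0,0,-0.68]
    - [0,0,-0.77]
    - [0,0,-0.83]
    - [0,0,-0.83]

```text
time_s: 15.65
eef_pos: [0.579, 0.0673, 0.1166]
orientation: [[-0.952, -0.306, -0.001], [-0.306, 0.952, 0.0], [0.001, 0.001, -1.0]]
wrist_force: [-2.5, 0.0, 3.4]
width: 0.0525
gripper_force: 44.9
```

Run:
```python
from h import *
o=get_obs();print(o['joints'],o['eef_pos'],o['wrist_force'],o['wrist_torque'])
a=shot('wrist')[0];cv2.imwrite('pics/w6.png',a[:,:,::-1])
```

```text
[-0.30459487  0.43366728  0.15238277  1.87034943 -0.08604284  0.84482074
  1.77275029] [0.57901134 0.06727481 0.11656995] [-2.52394967  0.02941709  3.42716859] [-0.23885853  0.62064143 -0.3130563 ]
```

View pics/w6.png

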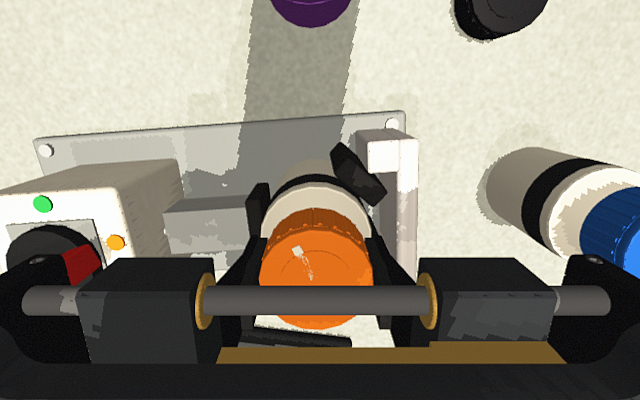

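There's no slip: the stripe is unmoved in the gripper after a 71° turn, and the handle still points at orange. I lift next.

Request:
jog_arm:
  gripper: [-1,-1,-1,-1,-1,-1,-1,-1,-1,-1]
  delta_pos:
    - [0,0,0]
    - [0,0,-0.03]
    - [0,0,-0.07]
    - [0,0,-0.11]
    - [0,0,-0.15]
    - [0,0,-0.19]
    - [0,0,-0.22]
    - [0,0,-0.245]
    - [0,0,-0.245]
    - [0,0,-0.245]
  rot:
    - [0,0,0]
    - [0,0,0]
    - [0,0,0]
    - [0,0,0]
    - [0,0,0]
    - [0,0,0]
    - [0,0,0]
    - [0,0,0]
    - [0,0,0]
    - [0,0,0]

```text
time_s: 16.95
eef_pos: [0.5793, 0.0676, 0.1653]
orientation: [[-0.951, -0.308, -0.001], [-0.308, 0.951, 0.0], [0.001, 0.0, -1.0]]
wrist_force: [-0.2, -0.4, -0.5]
width: 0.0529
gripper_force: 44.9
```

Run:
```python
from h import *
o=get_obs();print(o['eef_pos'],o['wrist_force'],o['width'],o['gripper_force'])
a=shot('wrist')[0];b=shot('scene')[0]
cv2.imwrite('pics/w7.png',np.hstack([cv2.resize(a,(480,300)),cv2.resize(b[150:300,230:390],(320,300))])[:,:,::-1])
```

```text
[0.57925053 0.0676113  0.16525305] [-0.22648594 -0.44608933 -0.537923  ] 0.05288561583149464 44.93729906003864
```

View pics/w7.png

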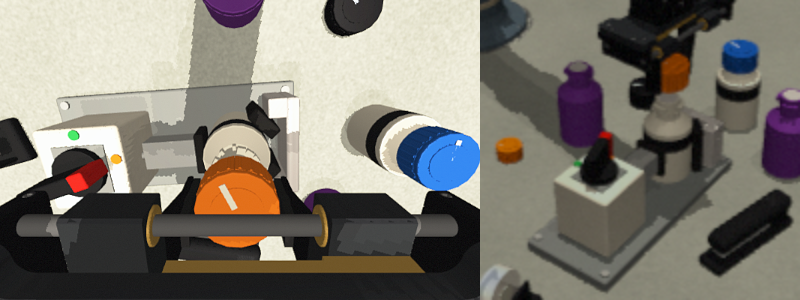

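The cap is held level above the jar's open neck. The handle points at orange, and the jar is upright in its seat.

```bash
python3 -c "
from bench import job
print(job.hand_in())"
```

```text
the job is handed in; nothing more can be done
None
```

I locked the jar, untwisted the cap about 71° without slipping, and handed the job in with the cap held level about 25 mm above the jar's mouth; no verdict came back.

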